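Fetch the transformer from behind the tall parts

TASK

The transformer at the back of the grey metal bay is needed on the test plate. First stand the capacitor and the finned heat sink that block it on the cork mat; then set the transformer centred on the plate's black pad, its long side along the pad's long side; then put the capacitor and the heat sink back, each on the very spot where it stood at the start, the heat sink's fins pointing as before. Keep everything upright, set things down rather than dropping them, and leave the relay, meter, ring choke and screwdriver where they are.

Things in the scene. Friction and masses are not known exactly. Their poses are not given: they have to be found in the camera images.
- bay: Parts bay: fixed grey metal tray, 190 (x) by 240 mm (y), floor 4 mm thick, walls 25 mm high and 3 mm thick at the back (+x) and sides, open at the front (-x). Origin: centre of the underside. On its floor, roughly square to it: the transformer near x +22 mm, and in front of it, near x -43 mm, the two tall parts at y +46 and -46 mm (sides vary), 44 mm apart and 13 mm from the coil.
- mat: Side area: flat fixed cork mat, 130 mm (x) by 240 mm (y), 4 mm thick, empty. Origin: centre of the underside; z up. Both tall parts fit on it side by side, for example at y = +60 and -60 mm; the whole foot of each should be on the mat.
- plate: Test plate: flat fixed steel plate, 130 mm (x) by 160 mm (y), 12 mm thick, with a flat black pad (62 mm along x by 104 mm along y) in the middle of its top and two terminal posts 16 mm tall at the back corners (x = +50, y = +-66 mm). Origin: centre of the underside; z up.
- pad (a point): Centre of the black pad, on the top face of the test plate (12 mm above the table), axes as the plate's.
- transformer: Mains transformer, 0.7 kg. Dark steel core 36 (x) by 94 (y, long side) by 60 mm high; in the middle a brown coil sticks out at front and back: 52 mm over its flat faces (x), 46 mm wide (y), 10 to 50 mm above the underside. Grip it across the coil faces (along x), about 30 mm above its underside. Origin: centre of the underside; z up.
- capacitor: Tall part: round dark can capacitor standing upright, 48 mm diameter, 108 mm high (two 5 mm terminals on top), about 0.22 kg. Grip it across the diameter, 70 to 90 mm above its underside. Origin: centre of the underside; z up.
- heatsink: Tall part: bare aluminium heat sink standing on end, 48 mm (x) by 48 mm (y), 100 mm high, about 0.25 kg; seven upright fins, 3 mm thick, run along its x, the outer two being its flat +-y faces. Grip it across those faces (along y), 70 to 90 mm above its underside. Origin: centre of the underside; z up.
- relay: Bystander: small clear-cased relay, 28 by 22 by 30 mm high, loose on the bay's floor in its back +y corner. Origin: centre of the underside.
- meter: Bystander: yellow handheld multimeter lying on the table in front of the test plate, 75 (x) by 150 (y) by 36 mm high. Origin: centre of the underside.
- choke: Bystander: loose copper-wound ring core, 42 mm outer diameter, 18 mm high, on the table behind the cork mat. Origin: centre of the underside.
- driver: Bystander: screwdriver, 160 mm long, 26 mm thick at the handle, lying on the table behind the test plate along its own x. Origin: under the middle.
Things that resemble listed ones, but are neither listed nor needed, are in the scene too. Leave any green or red look-alike of the heatsink alone. Leave any pink look-alike of the capacitor alone.

How it is judged:
On the way, in this order (a step that is already met when the one before it is completed fails the run):
1. capacitor and heat sink both stand on the cork mat, released (x of capacitor in the frame of mat between -0.055 and 0.055 m and y of capacitor in the frame of mat between -0.11 and 0.11 m and z of capacitor in the frame of mat between 0 and 0.009 m and contact force between the fingers and capacitor below 0.1 N and linear speed of each of capacitor, heatsink below 0.02 m/s and angular speed of each of capacitor, heatsink below 0.2 rad/s and angle between each of capacitor, heatsink's own z axis and vertical below 0.1 rad and x of heatsink in the frame of mat between -0.055 and 0.055 m and y of heatsink in the frame of mat between -0.11 and 0.11 m and z of heatsink in the frame of mat between 0 and 0.009 m and contact force between the fingers and heatsink below 0.1 N), for 0.2 s.
2. the transformer stands centred on the pad, released (horizontal distance between transformer and pad below 0.012 m and z of transformer in the frame of pad between -0.004 and 0.004 m and angle between the x axis of transformer and the x axis of plate, either way round below 0.17 rad and contact force between the fingers and transformer below 0.1 N and linear speed of transformer below 0.02 m/s and angular speed of transformer below 0.2 rad/s and angle between transformer's own z axis and vertical below 0.1 rad), for 0.2 s.
At the end, for the whole second after the job is handed in: Transformer upright on the pad, within 12 mm and 0.17 rad; capacitor and heat sink upright, each within 15 mm of its starting place, the heat sink within 0.25 rad of square to the bay (either way round); all released and at rest; relay, meter, choke and screwdriver within 25 mm of their starts (all of step 2 and distance of each of capacitor, heatsink from where it was at the start of the episode below 0.015 m and contact force between the fingers and capacitor below 0.1 N and linear speed of each of capacitor, heatsink below 0.02 m/s and angular speed of each of capacitor, heatsink below 0.2 rad/s and angle between each of capacitor, heatsink's own z axis and vertical below 0.1 rad and contact force between the fingers and heatsink below 0.1 N and angle between the x axis of heatsink and the x axis of bay, either way round below 0.25 rad and distance of each of relay, meter, choke, driver from where it was at the start of the episode below 0.025 m); the robot touches nothing.
It fails at once if capacitor, heat sink or transformer let go with its underside more than 40 mm above the table (dropped) ((contact force between the fingers and capacitor below 0.05 N and height (world z) of capacitor above 0.04 m) or (contact force between the fingers and heatsink below 0.05 N and height (world z) of heatsink above 0.04 m) or (contact force between the fingers and transformer below 0.05 N and height (world z) of transformer above 0.04 m)).
It fails at once if capacitor, heat sink or transformer tipped by more than 0.6 rad (angle between any of capacitor, heatsink, transformer's own z axis and vertical above 0.6 rad).
It fails at once if relay, meter, ring choke or screwdriver pushed more than 40 mm from its place (distance of any of relay, meter, choke, driver from where it was at the start of the episode above 0.04 m).
It also fails if it takes over 136 s, if anything falls off the work surface, if the arm or the gripper's body presses on something with over 40 N, if the wrist force passes 120 N, or if a joint passes its speed limit or range.

ROBOT

A 7-joint arm with a two-finger parallel gripper is mounted at the origin on the work surface. World frame = base frame: x ahead of the robot, y to its left, z up, the work surface at z = 0. Lengths are in m, angles in rad, forces in N, time in s.
With the tool pointing down it reaches from about 0.4 to 0.85 m from the base axis. Payload 10.4 kg.
Tool frame: the origin (TCP) lies between the finger pads; the fingertips stand 11 mm ahead of it and the grasp point (between the pads) lies 8 mm behind it; z points along the fingers, y is the direction in which the jaws open and shut (so a half turn about z gives the same grasp; the last joint's range is limited). The gripper opens to 87 mm and grips with 3 to 60 N. Pads are 19 mm wide; open, the fingers measure 117 mm over their backs; the gripper's body (75 mm by 190 mm) begins 51 mm behind the grasp point.
Start: joints at [-1.351, 0.332, -0.065, 1.46, 0.022, 1.35, -0.088], TCP at [0.15, 0.607, 0.234] pointing down, gripper open.
Joint ranges: [-2.6, 2.6], [-0.5, 2.12], [-1.47, 1.34], [0.16, 2.42], [-1.27, 4.41], [0.06, 2.06], [-2.6, 2.6]. Speed limits (rad/s): [2.22, 2.22, 2.79, 2.79, 3.14, 3.14, 3.14].

INTERFACE

Orientations are given as a unit quaternion [x, y, z, w].
In Python, from bench import r, eyes gives the robot as it stands.
- The arm moves only by the shell command python3 -m inch 'ROWS' [FORCE]. ROWS is a JSON object of lists of equal length, an entry for each row: "translation": the shift along the world's x, y, z scaled (see below), a list of three; "rot": the turn, a rotation vector about the world's x, y, z scaled (see below), a list of three; "jaw": the finger opening in mm, from 0 to 87. In form: {"translation": [[tx, ty, tz], ...], "rot": [[ax, ay, az], ...], "jaw": [jaw, ...]}. A call has 1 to 20 rows; each row is the pose to reach, as a shift and turn from the pose measured when the call began; what a row does not reach only later rows make up. The controller multiplies each number of a shift by 100 mm and each number of a turn by 60 degrees. A row lasts 1/10 s, in which the tool goes at most 50 mm and 8.59 degrees, less where a joint would pass 70% of its speed; a pose out of reach is approached as far as the arm can. A call with a number of a shift or a turn outside -1 to 1 is refused whole. A call with a gripper value outside its range is refused whole. The fingers move at their own pace and stop on an object; FORCE is the grip in N (left out, the last holds). Time passes only in rows, so rows that repeat a pose let the fingers close. It gives the time, the measured TCP pose, the force and the opening at its end, in the units of the state.
- r.read_state(): the state, without advancing time (a new reading comes with each control period).
- eyes.camera(name): name is "scene" or "top" or "wrist"; returns the picture (480x640x3 uint8, blue, green, red); there is no depth.
- eyes.calibration(name): a dict with "fx", "fy", "cx", "cy" (pixels), "R" (3x3) and "t" (3): a world point X has camera coordinates R X + t; the wrist camera has in their place "hand_eye" (4x4, takes a point from camera to tool coordinates, whose origin is the TCP and whose axes are the flange's). Camera axes: x right, y down, z forward; pixel columns grow to the right and rows downward; lengths in m; the calibration is good to about 2 mm. A picture is of the moment at which its call begins: read the wrist's pose just before it. calibration takes no time and is no camera call.
- r.close_job(): hands the job in, once; it reports no verdict.
The state is a dict: "time": time; "joint_positions": joint angles; "joint_vel": joint speeds; "joint_torque": joint torques, N m; "ee_pos": TCP position; "eef_rot": TCP orientation; "ft_force": force on the tool from outside, world axes, zero at the start; "torque": the same for the moment, N m; "width": finger opening in m.
Only numpy, scipy, OpenCV 4.12 (cv2) and the standard library are available. Lean on these libraries where they do the work, as an engineer would, in place of code of your own. Each camera call takes 0.05 s, during which the arm holds its last target. There are 200 camera calls.

## Working session

There is one attempt and no reset: what is moved stays moved. The work goes in short steps, Python scripts to look and compute and a shell command to move; the robot and the scene stay as the last step left them, time stands still between calls to the robot, and variables do not carry over. Pictures are saved under pics/ and viewed, about 12 in all and at most 16, crops included, and the job is handed in when it is done.

```bash
mkdir -p pics; ls; python3 - <<'E'
from bench import r, eyes
import cv2, json
for n in ("scene","top"):
    cv2.imwrite(f"pics/{n}0.png", eyes.camera(n))
    c=eyes.calibration(n); print(n,{k:(v.tolist() if hasattr(v,'tolist') else v) for k,v in c.items()})
print(eyes.calibration("wrist"))
s=r.read_state(); print(s['ee_pos'],s['eef_rot'],s['time'],s['width'])
E
```

```text
pics
scene {'fx': 439.82361234176057, 'fy': 439.82361234176057, 'cx': 319.522718767974, 'cy': 238.91746035500097, 'R': [[0.522591347026754, 0.8523614780054597, 0.019447231811013856], [0.652691796191493, -0.38528828783489427, -0.6523391406634884], [-0.5485359634491486, 0.35359983889929064, -0.7576776694170879]], 't': [-0.23680624325726363, -0.2647910619777885, 1.3468993405950767]}
top {'fx': 520.3546411893601, 'fy': 520.3546411893601, 'cx': 314.7111608291541, 'cy': 239.66899439403647, 'R': [[-0.023930718303378576, -0.9995228782360318, -0.01952784177125638], [-0.9894994944825605, 0.026466819994246795, -0.14209242716678971], [0.14254147165032935, 0.01592241571342183, -0.9896607527519758]], 't': [0.04754609889370717, 0.46865718537733675, 1.2488360940234675]}
{'fx': 343.02263578771476, 'fy': 343.02263578771476, 'cx': 323.79062467210065, 'cy': 245.8800344190421, 'hand_eye': array([[ 3.41431149e-04, -9.62549035e-01, -2.71107430e-01,
         7.41920673e-02],
       [ 9.99999899e-01,  4.07809053e-04, -1.88504964e-04,
        -1.30842746e-04],
       [ 2.92005335e-04, -2.71107338e-01,  9.62549077e-01,
        -1.50839505e-01],
       [ 0.00000000e+00,  0.00000000e+00,  0.00000000e+00,
         1.00000000e+00]])}
[0.15018638 0.60633968 0.23284346] [ 1.21095822e-01  9.92640617e-01 -6.36525917e-04 -4.75764909e-05] 0.1 0.08703977052315337
```

View pics/top0.png

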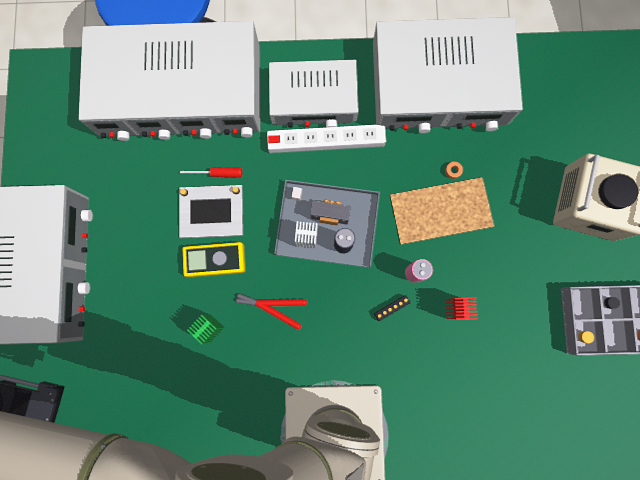

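View pics/scene0.png

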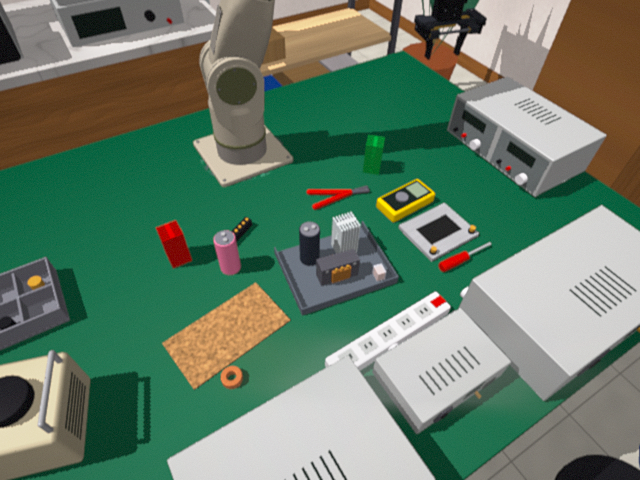

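The top view shows these candidates:
- **Heat sink:** silver part in the bay (306,233), green look-alike (203,327), red look-alike (462,308). The bare-aluminium one in the bay fits.
- **Capacitor:** dark can in the bay (344,238), pink look-alike (420,270). The dark one in the bay fits.

Next I confirm both in a crop and measure.

```bash
cat > h.py <<'E'
import numpy as np, cv2
from bench import r, eyes
from scipy.spatial.transform import Rotation as Ro
def pose(): 
    s=r.read_state(); return np.array(s['ee_pos']),Ro.from_quat(s['eef_rot'])
def ray(name,px,p=None):
    c=eyes.calibration(name)
    d=np.c_[(np.atleast_2d(px)-[c['cx'],c['cy']])/[c['fx'],c['fy']],np.ones(len(np.atleast_2d(px)))]
    if name=='wrist':
        H=c['hand_eye']; p,q=p
        return p+q.apply(H[:3,3]), q.apply(d@H[:3,:3].T)
    return -c['R'].T@c['t'], d@c['R']
def onto(name,px,z,p=None):
    o,d=ray(name,px,p); return (o+d*((z-o[2])/d[:,2])[:,None])
def big(mask):
    cs,_=cv2.findContours(mask.astype(np.uint8),cv2.RETR_EXTERNAL,cv2.CHAIN_APPROX_NONE)
    return max(cs,key=cv2.contourArea)[:,0].astype(float)
def rect(P):  # min-area rect of world points: centre, sizes, yaw of the first size (deg)
    c,s,a=cv2.minAreaRect((P[:,:2]*1000).astype(np.float32)); return np.round(c,1),np.round(s,1),round(a,1)
E
python3 - <<'E'
from h import *
im=cv2.imread('pics/top0.png'); hsv=cv2.cvtColor(im,cv2.COLOR_BGR2HSV)
def m(lo,hi,box):
    k=cv2.inRange(hsv,lo,hi); o=np.zeros_like(k); x0,y0,x1,y1=box; o[y0:y1,x0:x1]=k[y0:y1,x0:x1]; return o>0
print('mat',rect(onto('top',big(m((5,60,90),(25,255,255),(380,170,505,250))),.004)))
print('pad',rect(onto('top',big(m((0,0,0),(179,255,60),(183,192,240,230))),.012)))
print('plate',rect(onto('top',big(m((0,0,110),(179,60,255),(170,180,250,242))),.012)))
print('hs',rect(onto('top',big(m((0,0,170),(179,50,255),(288,215,322,250))),.104)))
print('bay',rect(onto('top',big(~(m((60,120,0),(90,255,255),(0,0,640,480)))&m((0,0,0),(179,255,255),(268,175,385,270))),.012)))
print('cap',onto('top',[[344,235]],.112), 'trafo', onto('top',[[330,209]],.064))
c=cv2.resize(im[170:275,265:390],None,fx=6,fy=5.7,interpolation=cv2.INTER_CUBIC); 
c=cv2.resize(im[170:270,265:390],None,fx=6,fy=6,interpolation=cv2.INTER_CUBIC); cv2.imwrite('pics/crop.png',c)
E
```

```text
mat (array([ 540.9, -286.3]), array([130.5, 240.2]), 9.3)
pad (array([553.8, 298.6]), array([58.1, 99.6]), 0.6)
plate (array([553.6, 298.3]), array([132.1, 161.6]), 0.7)
hs (array([478.2,  55.6]), array([50.5, 51.1]), 82.0)
bay (array([515. ,   3.9]), array([244.4, 195.7]), 80.8)
cap [[ 0.46756679 -0.03362097  0.112     ]] trafo [[ 0.53953138 -0.00370649  0.064     ]]
```

View pics/crop.png

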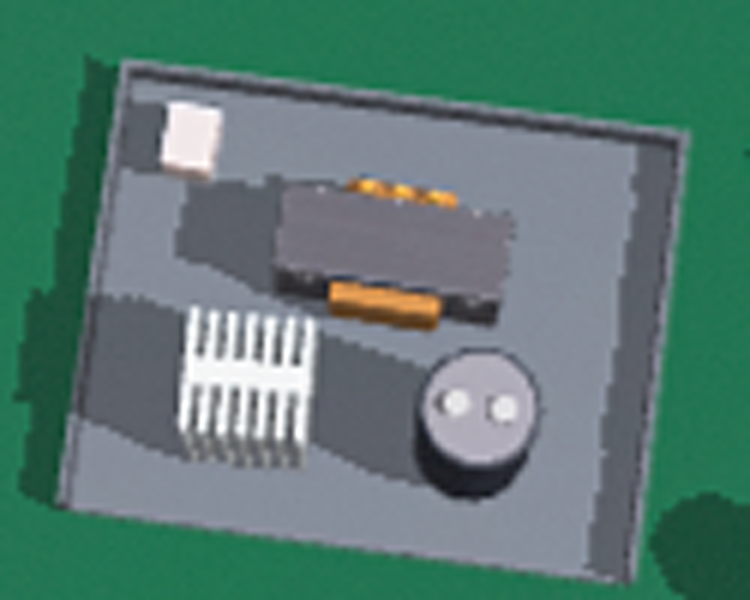

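The crop confirms both. The dark can with two terminals has its top centre at crop (479,408), full image (344.8,238). The silver seven-fin heat sink is at crop (250,374), full image (306.7,232.3). The transformer's top centre is at about full image (330.5,210). I move to a hover now.

```bash

python3 -m inch '{"translation":[[0.5,-0.5,0.05],[1,-1,0.1],[1,-1,0.1],[1,-1,0.1]],"rot":[[0,0,0.08],[0,0,0.08],[0,0,0.08],[0,0,0.08]],"jaw":[87,87,87,87]}' 40
for i in 1 2; do python3 -m inch '{"translation":[[0.5,-0.5,0],[1,-1,0],[1,-1,0],[1,-1,0]],"rot":[[0,0,0],[0,0,0],[0,0,0],[0,0,0]],"jaw":[87,87,87,87]}'; done
for i in 1 2 3; do python3 -m inch '{"translation":[[0,-0.5,0],[0,-1,0],[0,-1,0],[0,-1,0]],"rot":[[0,0,0],[0,0,0],[0,0,0],[0,0,0]],"jaw":[87,87,87,87]}'; done
python3 - <<'E'
from h import *
p=pose(); im=eyes.camera('wrist'); cv2.imwrite('pics/w1.png',im)
np.savez('w1.npz',p=p[0],q=p[1].as_quat()); print(p[0],p[1].as_matrix()[:,1], r.read_state()['time'])
print('cap',onto('top',[[344.8,238]],.112),'hs',onto('top',[[306.7,232.3]],.104),'tr',onto('top',[[330.5,210.2]],.064))
E
```

```text
time: 0.5
ee_pos: [0.2561, 0.5021, 0.2434]
eef_rot: [0.084, 0.996, -0.001, 0.001]
ft_force: [0.2, -0.6, 0.5]
width: 0.087
time: 0.9
ee_pos: [0.3616, 0.3965, 0.2434]
eef_rot: [0.089, 0.996, -0.002, 0.002]
ft_force: [0.2, 0.3, -0.8]
width: 0.0873
time: 1.3
ee_pos: [0.4661, 0.2903, 0.2433]
eef_rot: [0.094, 0.996, -0.003, 0.003]
ft_force: [-0.1, 0.3, 0.3]
width: 0.0872
time: 1.7
ee_pos: [0.4662, 0.1891, 0.2434]
eef_rot: [0.095, 0.995, -0.003, 0.003]
ft_force: [0.4, 1.3, -0.2]
width: 0.0873
time: 2.1
ee_pos: [0.4663, 0.0899, 0.2435]
eef_rot: [0.095, 0.995, -0.003, 0.003]
ft_force: [0.2, 0.4, 0.1]
width: 0.087
time: 2.5
ee_pos: [0.4667, -0.0088, 0.2435]
eef_rot: [0.095, 0.995, -0.002, 0.003]
ft_force: [0.1, -0.7, 0.4]
width: 0.087
[ 0.46667061 -0.00877109  0.24350684] [ 0.18890228  0.98198677 -0.00423318] 2.55
cap [[ 0.46050432 -0.03524424  0.112     ]] hs [[0.47749498 0.05281639 0.104     ]] tr [[ 0.53653371 -0.00483475  0.064     ]]
```

View pics/w1.png

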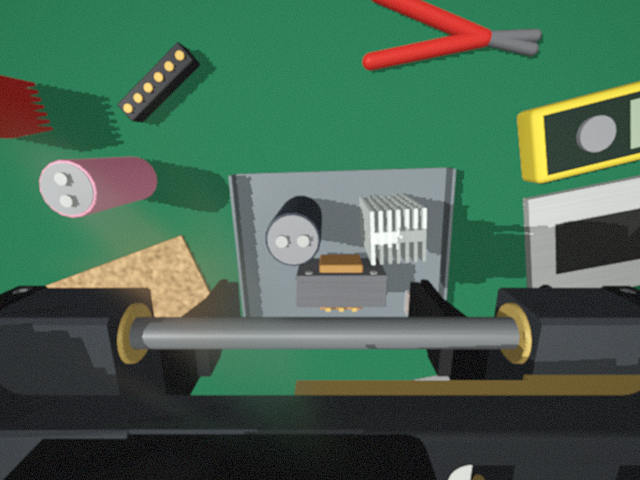

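The wrist view shows the can's top circle at about (293,241), the heat sink top spanning about (367–428, 207–262), and the transformer's top at (342,291). I check these against the top view and compute the shifts.

```bash
python3 - <<'E'
from h import *
f=np.load('w1.npz'); p=(f['p'],Ro.from_quat(f['q']))
for n,px,z in (('cap',[293,241],.112),('tr',[341.5,291],.064),('hs back edge mid',[399,262],.104),('hsR',[428,234],.104),('hsL',[372,234],.104)):
    print(n,onto('wrist',[px],z,p)[0].round(4))
im=cv2.imread('pics/w1.png'); g=cv2.medianBlur(cv2.cvtColor(im,6),3)
print(cv2.HoughCircles(g[190:280,255:335],cv2.HOUGH_GRADIENT,1,50,param1=120,param2=15,minRadius=22,maxRadius=32))
E
```

```text
cap [ 0.4635 -0.0356  0.112 ]
tr [ 0.5377 -0.0046  0.064 ]
hs back edge mid [0.5022 0.0518 0.104 ]
hsR [0.4813 0.0799 0.104 ]
hsL [0.4722 0.0321 0.104 ]
[[[37.5 49.5 24.6]]]
```

```bash

python3 -m inch '{"translation":[[-0.04,-0.27,0],[-0.04,-0.27,0],[-0.04,-0.27,-0.5],[-0.04,-0.27,-0.9],[-0.04,-0.27,-0.9]],"rot":[[0,0,0.03],[0,0,0.03],[0,0,0.03],[0,0,0.03],[0,0,0.03]],"jaw":[87,87,87,87,87]}' 40
python3 - <<'E'
from h import *
print(pose()[0],r.read_state()['ft_force'])
cv2.imwrite('pics/w2.png',eyes.camera('wrist')[120:420])
E
```

```text
time: 3.05
ee_pos: [0.4597, -0.0329, 0.1492]
eef_rot: [0.077, 0.997, -0.004, -0.001]
ft_force: [-1.1, 0.6, 1.0]
width: 0.0868
[ 0.45971312 -0.03291847  0.14915166] [-1.11684042  0.62259652  0.96291859]
```

View pics/w2.png

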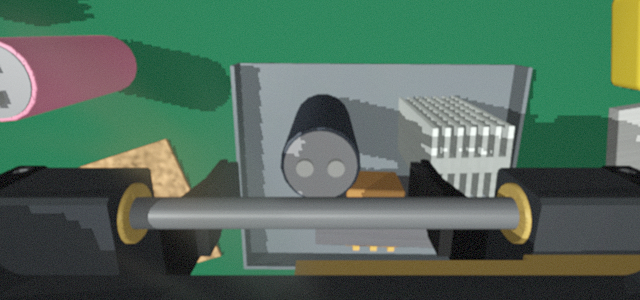

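The can (cols 281–359) is centred between the fingers (cols 215–440). I narrow the jaws to 72 mm, descend, grip and lift a little.

```bash

python3 -m inch '{"translation":[[0.03,-0.02,0],[0.03,-0.02,0],[0.03,-0.02,-0.4],[0.03,-0.02,-0.73],[0.03,-0.02,-0.73],[0.03,-0.02,-0.73],[0.03,-0.02,-0.73]],"rot":[[0,0,0],[0,0,0],[0,0,0],[0,0,0],[0,0,0],[0,0,0],[0,0,0]],"jaw":[72,72,72,72,72,72,72]}' 40
python3 -m inch '{"translation":[[0,0,0],[0,0,0],[0,0,0],[0,0,0],[0,0,0],[0,0,0],[0,0,0],[0,0,0]],"rot":[[0,0,0],[0,0,0],[0,0,0],[0,0,0],[0,0,0],[0,0,0],[0,0,0],[0,0,0]],"jaw":[40,40,40,40,40,40,40,40]}' 40
python3 -m inch '{"translation":[[0,0,0.3],[0,0,0.7],[0,0,1],[0,0,1]],"rot":[[0,0,0],[0,0,0],[0,0,0],[0,0,0]],"jaw":[40,40,40,40]}' 40
```

```text
time: 3.8
ee_pos: [0.466, -0.0351, 0.0814]
eef_rot: [0.077, 0.997, -0.003, 0.003]
ft_force: [-0.4, 0.7, 0.3]
width: 0.0724
time: 4.6
ee_pos: [0.4663, -0.0353, 0.0816]
eef_rot: [0.077, 0.997, -0.003, 0.003]
ft_force: [-1.8, -1.5, 5.7]
width: 0.0476
time: 5.0
ee_pos: [0.468, -0.0351, 0.1848]
eef_rot: [0.077, 0.997, -0.002, 0.005]
ft_force: [0.1, 0.1, -2.8]
width: 0.0474
```

```bash

python3 -m inch '{"translation":[[0.1,-0.3,0.3],[0.2,-0.7,0.4],[0.2,-0.8,0.4],[0.2,-0.8,0.4]],"rot":[[0,0,0],[0,0,0],[0,0,0],[0,0,0]],"jaw":[40,40,40,40]}' 40
for i in 1 2; do python3 -m inch '{"translation":[[0.1,-0.4,0],[0.2,-0.8,0],[0.2,-0.8,0],[0.2,-0.8,0]],"rot":[[0,0,0],[0,0,0],[0,0,0],[0,0,0]],"jaw":[40,40,40,40]}'; done
```

```text
time: 5.4
ee_pos: [0.4872, -0.1168, 0.2235]
eef_rot: [0.079, 0.997, -0.002, 0.004]
ft_force: [0.2, 1.0, -2.6]
width: 0.0475
time: 5.8
ee_pos: [0.5066, -0.196, 0.2217]
eef_rot: [0.079, 0.997, -0.002, 0.003]
ft_force: [-0.4, 0.3, -3.6]
width: 0.0473
time: 6.2
ee_pos: [0.5265, -0.2746, 0.2204]
eef_rot: [0.079, 0.997, -0.002, 0.002]
ft_force: [-0.1, 0.4, -2.4]
width: 0.0474
```

```bash

python3 -m inch '{"translation":[[0.12,-0.4,0],[0.24,-0.71,0],[0.24,-0.71,-0.4],[0.24,-0.71,-0.8],[0.24,-0.71,-1],[0.24,-0.71,-1],[0.24,-0.71,-1]],"rot":[[0,0,0],[0,0,0],[0,0,0],[0,0,0],[0,0,0],[0,0,0],[0,0,0]],"jaw":[40,40,40,40,40,40,40]}' 40
python3 -m inch '{"translation":[[0,0,-0.1],[0,0,-0.2],[0,0,-0.3],[0,0,-0.36],[0,0,-0.36]],"rot":[[0,0,0],[0,0,0],[0,0,0],[0,0,0],[0,0,0]],"jaw":[40,40,40,40,40]}' 40
```

```text
time: 6.9
ee_pos: [0.5513, -0.3438, 0.121]
eef_rot: [0.078, 0.997, -0.001, 0.002]
ft_force: [0.4, -0.9, -2.0]
width: 0.0472
time: 7.4
ee_pos: [0.5506, -0.3436, 0.0838]
eef_rot: [0.078, 0.997, -0.001, 0.001]
ft_force: [-0.3, -0.1, -1.5]
width: 0.0473
```

```bash

python3 -m inch '{"translation":[[0,0,-0.01],[0,0,-0.02],[0,0,-0.03],[0,0,-0.03]],"rot":[[0,0,0],[0,0,0],[0,0,0],[0,0,0]],"jaw":[40,40,40,40]}' 40
python3 -m inch '{"translation":[[0,0,0],[0,0,0],[0,0,0],[0,0,0],[0,0,0]],"rot":[[0,0,0],[0,0,0],[0,0,0],[0,0,0],[0,0,0]],"jaw":[55,72,80,80,80]}' 40
python3 -m inch '{"translation":[[0,0,0.3],[0,0,0.7],[0,0,1],[0,0,1],[0,0,1]],"rot":[[0,0,0],[0,0,0],[0,0,0],[0,0,0],[0,0,0]],"jaw":[80,80,80,80,80]}' 40
for i in 1 2 3; do python3 -m inch '{"translation":[[-0.1,0.5,0.15],[-0.2,1,0.15],[-0.2,1,0.15],[-0.2,1,0.15]],"rot":[[0,0,0],[0,0,0],[0,0,0],[0,0,0]],"jaw":[80,80,80,80]}'; done
```

```text
time: 7.8
ee_pos: [0.5509, -0.3438, 0.0817]
eef_rot: [0.078, 0.997, -0.001, 0.002]
ft_force: [-2.2, 1.3, 3.6]
width: 0.0474
time: 8.3
ee_pos: [0.5509, -0.3438, 0.0816]
eef_rot: [0.078, 0.997, -0.001, 0.001]
ft_force: [-0.2, -0.1, -0.7]
width: 0.0766
time: 8.8
ee_pos: [0.5511, -0.3439, 0.1819]
eef_rot: [0.078, 0.997, -0.001, 0.002]
ft_force: [-0.8, -0.2, -0.7]
width: 0.0799
time: 9.2
ee_pos: [0.531, -0.2416, 0.1958]
eef_rot: [0.077, 0.997, -0.0, 0.001]
ft_force: [1.0, -0.5, -0.3]
width: 0.08
time: 9.6
ee_pos: [0.511, -0.1411, 0.2104]
eef_rot: [0.076, 0.997, -0.0, 0.001]
ft_force: [0.2, -0.9, 0.6]
width: 0.0801
time: 10.0
ee_pos: [0.4912, -0.0419, 0.2251]
eef_rot: [0.076, 0.997, -0.0, 0.001]
ft_force: [0.1, -0.5, -0.1]
width: 0.08
```

```bash

python3 -m inch '{"translation":[[-0.07,0.5,0],[-0.14,0.96,0],[-0.14,0.96,0],[-0.14,0.96,-0.4],[-0.14,0.96,-0.7],[-0.14,0.96,-0.7]],"rot":[[0,0,0],[0,0,0],[0,0,0],[0,0,0],[0,0,0],[0,0,0]],"jaw":[80,80,80,80,80,80]}' 40
python3 - <<'E'
from h import *
print(pose()[0],pose()[1].as_matrix()[:,1])
im=eyes.camera('wrist');cv2.imwrite('pics/w3.png',im[120:420])
E
```

```text
time: 10.6
ee_pos: [0.4756, 0.0507, 0.1516]
eef_rot: [0.078, 0.997, -0.002, -0.002]
ft_force: [-0.3, 0.6, 0.7]
width: 0.0796
[0.47562757 0.05069487 0.15157524] [ 0.15536089  0.98784452 -0.00511894]
```

View pics/w3.png

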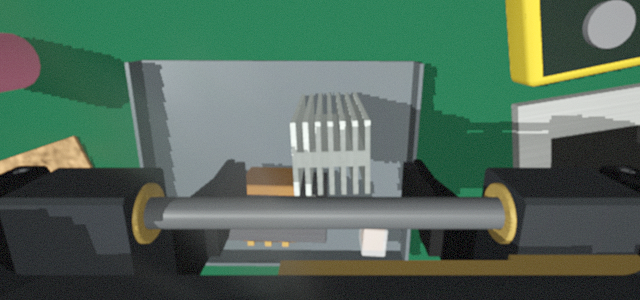

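The heat sink top (cols 292–370) is square to the jaws and about 7 px right of centre, which agrees with the measured y of 0.0545. I nudge over, grip and lift.

```bash

python3 -m inch '{"translation":[[0.01,0.04,0],[0.01,0.04,-0.3],[0.01,0.04,-0.7],[0.01,0.04,-0.7],[0.01,0.04,-0.7],[0.01,0.04,-0.7]],"rot":[[0,0,0],[0,0,0],[0,0,0],[0,0,0],[0,0,0],[0,0,0]],"jaw":[80,80,80,80,80,80]}' 40
python3 -m inch '{"translation":[[0,0,0],[0,0,0],[0,0,0],[0,0,0],[0,0,0],[0,0,0],[0,0,0],[0,0,0]],"rot":[[0,0,0],[0,0,0],[0,0,0],[0,0,0],[0,0,0],[0,0,0],[0,0,0],[0,0,0]],"jaw":[40,40,40,40,40,40,40,40]}' 40
python3 -m inch '{"translation":[[0,0,0.3],[0,0,0.7],[0,0,1],[0,0,1]],"rot":[[0,0,0],[0,0,0],[0,0,0],[0,0,0]],"jaw":[40,40,40,40]}' 40
python3 -m inch '{"translation":[[0,-0.4,0.4],[0,-0.8,0.4],[0,-1,0.4],[0,-1,0.4]],"rot":[[0,0,0],[0,0,0],[0,0,0],[0,0,0]],"jaw":[40,40,40,40]}' 40
python3 -m inch '{"translation":[[0.1,-0.4,0],[0.27,-0.8,0],[0.27,-0.9,0],[0.27,-0.9,0]],"rot":[[0,0,0],[0,0,0],[0,0,0],[0,0,0]],"jaw":[40,40,40,40]}'
python3 -m inch '{"translation":[[0.1,-0.4,0],[0.27,-0.8,0],[0.27,-0.9,0],[0.27,-0.9,0]],"rot":[[0,0,0],[0,0,0],[0,0,0],[0,0,0]],"jaw":[40,40,40,40]}'
```

```text
time: 11.25
ee_pos: [0.4795, 0.0554, 0.0863]
eef_rot: [0.078, 0.997, -0.001, 0.001]
ft_force: [0.2, -0.4, 0.0]
width: 0.0801
time: 12.05
ee_pos: [0.4795, 0.0552, 0.0863]
eef_rot: [0.078, 0.997, -0.001, 0.001]
ft_force: [-1.2, -0.6, 2.5]
width: 0.0476
time: 12.45
ee_pos: [0.4813, 0.0557, 0.1897]
eef_rot: [0.078, 0.997, 0.0, 0.003]
ft_force: [0.1, -0.2, -3.7]
width: 0.0482
time: 12.85
ee_pos: [0.4806, -0.0477, 0.2288]
eef_rot: [0.081, 0.997, -0.0, 0.003]
ft_force: [-0.2, 0.8, -3.9]
width: 0.0476
time: 13.25
ee_pos: [0.5069, -0.1388, 0.2274]
eef_rot: [0.082, 0.997, -0.001, 0.002]
ft_force: [0.5, 1.2, -3.5]
width: 0.0479
time: 13.65
ee_pos: [0.5335, -0.2287, 0.2261]
eef_rot: [0.083, 0.997, -0.001, 0.0]
ft_force: [-0.3, 1.2, -4.2]
width: 0.0478
```

```bash

python3 -m inch '{"translation":[[-0.02,0.02,-0.3],[-0.02,0.02,-0.7],[-0.02,0.02,-1],[-0.02,0.02,-1],[-0.02,0.02,-1]],"rot":[[0,0,0],[0,0,0],[0,0,0],[0,0,0],[0,0,0]],"jaw":[40,40,40,40,40]}' 40
python3 -m inch '{"translation":[[0,0,-0.1],[0,0,-0.2],[0,0,-0.3],[0,0,-0.37],[0,0,-0.37]],"rot":[[0,0,0],[0,0,0],[0,0,0],[0,0,0],[0,0,0]],"jaw":[40,40,40,40,40]}' 40
```

```text
time: 14.15
ee_pos: [0.5318, -0.2249, 0.1267]
eef_rot: [0.082, 0.997, -0.0, 0.0]
ft_force: [0.2, 0.1, -3.3]
width: 0.0478
time: 14.65
ee_pos: [0.5311, -0.2247, 0.0885]
eef_rot: [0.082, 0.997, -0.0, -0.001]
ft_force: [-1.3, 0.8, -3.5]
width: 0.0478
```

```bash

python3 -m inch '{"translation":[[0,0,-0.01],[0,0,-0.02],[0,0,-0.03],[0,0,-0.03]],"rot":[[0,0,0],[0,0,0],[0,0,0],[0,0,0]],"jaw":[40,40,40,40]}' 40
python3 -m inch '{"translation":[[0,0,0],[0,0,0],[0,0,0],[0,0,0],[0,0,0]],"rot":[[0,0,0],[0,0,0],[0,0,0],[0,0,0],[0,0,0]],"jaw":[55,72,80,80,80]}' 40
python3 -m inch '{"translation":[[0,0,0.3],[0,0,0.7],[0,0,1],[0,0,1],[0,0,1]],"rot":[[0,0,0],[0,0,0],[0,0,0],[0,0,0],[0,0,0]],"jaw":[80,80,80,80,80]}' 40
for i in 1 2; do python3 -m inch '{"translation":[[0,0.5,0.3],[0,1,0.3],[0,1,0.3],[0,1,0.3]],"rot":[[0,0,0],[0,0,0],[0,0,0],[0,0,0]],"jaw":[80,80,80,80]}'; done
python3 - <<'E'
from h import *
print(np.round(r.read_state()['joint_positions'],3))
im=eyes.camera('top');cv2.imwrite('pics/t2.png',cv2.resize(im[150:300,165:515],None,fx=2.2,fy=2.2))
E
```

```text
time: 15.05
ee_pos: [0.5315, -0.225, 0.0864]
eef_rot: [0.082, 0.997, -0.0, -0.0]
ft_force: [-2.1, 0.6, 4.3]
width: 0.0476
time: 15.55
ee_pos: [0.5315, -0.225, 0.0864]
eef_rot: [0.082, 0.997, -0.0, -0.0]
ft_force: [-0.1, -0.8, 0.7]
width: 0.0766
time: 16.05
ee_pos: [0.5318, -0.2249, 0.1866]
eef_rot: [0.082, 0.997, -0.0, 0.0]
ft_force: [-0.9, 1.2, -0.7]
width: 0.0799
time: 16.45
ee_pos: [0.5316, -0.1225, 0.2155]
eef_rot: [0.08, 0.997, 0.0, -0.0]
ft_force: [-0.6, -0.0, 0.0]
width: 0.0799
time: 16.85
ee_pos: [0.5314, -0.0219, 0.2445]
eef_rot: [0.079, 0.997, -0.0, -0.001]
ft_force: [-0.2, -0.9, 0.2]
width: 0.0796
[-0.685  0.127  0.704  1.722 -0.084  1.326  1.449]
```

View pics/t2.png

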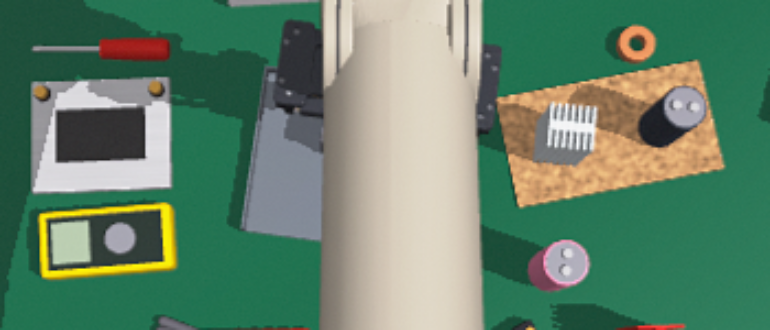

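Both tall parts stand on the mat (heat sink at (571,128), can at (685,105)). Next I turn the gripper by −90° over the transformer.

```bash

for i in 1 2; do python3 -m inch '{"translation":[[0.02,0.07,0],[0.03,0.08,0],[0.03,0.08,0],[0.03,0.08,0],[0.03,0.08,0],[0.03,0.08,0],[0.03,0.08,0],[0.03,0.08,0]],"rot":[[0,0,-0.14],[0,0,-0.28],[0,0,-0.42],[0,0,-0.56],[0,0,-0.68],[0,0,-0.75],[0,0,-0.75],[0,0,-0.75]],"jaw":[80,80,80,80,80,80,80,80]}'; done
python3 - <<'E'
from h import *
p=pose(); im=eyes.camera('wrist'); cv2.imwrite('pics/w4.png',im)
np.savez('w4.npz',p=p[0],q=p[1].as_quat()); print(p[0],p[1].as_matrix()[:,1:].round(3), np.round(r.read_state()['joint_positions'],2))
E
```

```text
time: 17.7
ee_pos: [0.5341, -0.0179, 0.2442]
eef_rot: [0.456, 0.89, -0.0, -0.001]
ft_force: [0.7, 0.0, -0.3]
width: 0.0799
time: 18.5
ee_pos: [0.5371, -0.0105, 0.2441]
eef_rot: [0.761, 0.649, -0.0, -0.001]
ft_force: [0.2, -0.4, 0.5]
width: 0.0802
[ 0.53709172 -0.01049297  0.24407012] [[ 0.988 -0.002]
 [-0.157  0.002]
 [-0.002 -1.   ]] [-0.82  0.16  0.84  1.71 -0.12  1.33 -0.11]
```

View pics/w4.png

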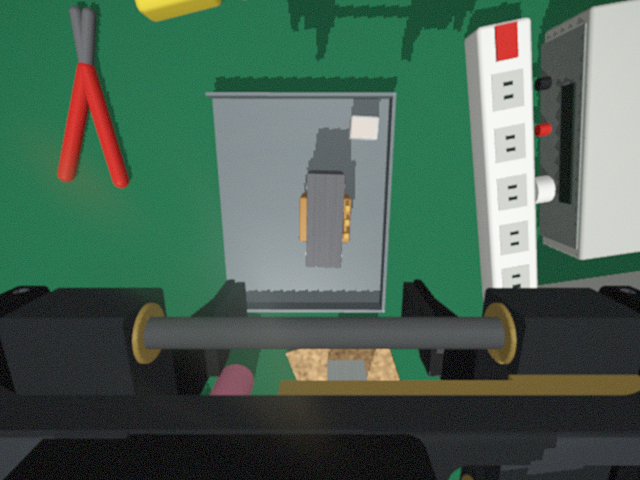

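The wrist view shows the transformer's top at cols 306–344, rows 172–267 (centre about (325,219)), square to the jaws, with its coil at rows 193–242.

```bash
python3 - <<'E'
from h import *
f=np.load('w4.npz'); p=(f['p'],Ro.from_quat(f['q']))
P=onto('wrist',[[308,172],[343,172],[344,267],[306,267],[325.2,219.5]],.064,p); print(P.round(4)); t=P[:4].mean(0)
print('centre',t,'top view .5365,-.0048; shift',((t-p[0])*10).round(3)[:2])
a=(P[0]+P[1]-P[2]-P[3]); print('long side angle-90',np.degrees(np.arctan2(a[1],a[0]))-90)
E
```

```text
[[ 0.5305  0.0449  0.064 ]
 [ 0.5631  0.0397  0.064 ]
 [ 0.5507 -0.0544  0.064 ]
 [ 0.5124 -0.0483  0.064 ]
 [ 0.5394 -0.0028  0.064 ]]
centre [ 0.53916592 -0.00454296  0.064     ] top view .5365,-.0048; shift [0.021 0.06 ]
long side angle-90 -9.253241478995719
```

```bash

python3 -m inch '{"translation":[[0.01,0.06,-0.3],[0.01,0.06,-0.7],[0.01,0.06,-1],[0.01,0.06,-1],[0.01,0.06,-1]],"rot":[[0,0,0],[0,0,0],[0,0,0],[0,0,0],[0,0,0]],"jaw":[74,74,74,74,74]}' 60
python3 -m inch '{"translation":[[0,0,-0.3],[0,0,-0.6],[0,0,-0.6],[0,0,-0.6]],"rot":[[0,0,0],[0,0,0],[0,0,0],[0,0,0]],"jaw":[74,74,74,74]}' 60
python3 - <<'E'
from h import *
print(pose()[0]); im=eyes.camera('wrist'); cv2.imwrite('pics/w5.png',im[120:420])
E
```

```text
time: 19.05
ee_pos: [0.5383, -0.0047, 0.1448]
eef_rot: [0.761, 0.649, -0.0, -0.001]
ft_force: [-0.0, -0.7, 0.8]
width: 0.0741
time: 19.45
ee_pos: [0.5392, -0.0049, 0.0867]
eef_rot: [0.76, 0.649, 0.0, -0.001]
ft_force: [-0.1, -0.0, 1.2]
width: 0.0742
[ 0.53924946 -0.0049284   0.08667943]
```

View pics/w5.png

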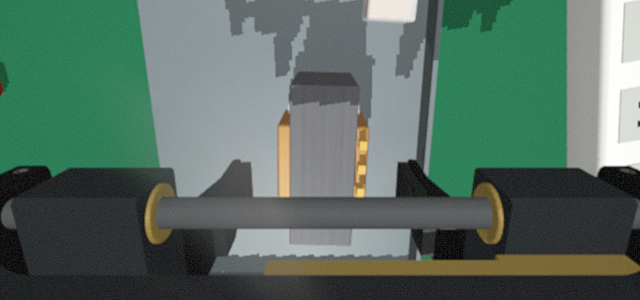

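The core (cols 291–358) is centred between the jaws (cols about 235–408). I descend, grip at 60 N and lift.

```bash

python3 -m inch '{"translation":[[0,0,-0.3],[0,0,-0.5],[0,0,-0.58],[0,0,-0.58],[0,0,-0.58]],"rot":[[0,0,0],[0,0,0],[0,0,0],[0,0,0],[0,0,0]],"jaw":[74,74,74,74,74]}' 60
python3 -m inch '{"translation":[[0,0,0],[0,0,0],[0,0,0],[0,0,0],[0,0,0],[0,0,0],[0,0,0],[0,0,0]],"rot":[[0,0,0],[0,0,0],[0,0,0],[0,0,0],[0,0,0],[0,0,0],[0,0,0],[0,0,0]],"jaw":[44,44,44,44,44,44,44,44]}' 60
python3 -m inch '{"translation":[[0,0,0.15],[0,0,0.4],[0,0,0.7],[0,0,1],[0,0,1]],"rot":[[0,0,0],[0,0,0],[0,0,0],[0,0,0],[0,0,0]],"jaw":[44,44,44,44,44]}' 60
```

```text
time: 20.0
ee_pos: [0.5407, -0.0049, 0.0306]
eef_rot: [0.76, 0.649, 0.002, 0.0]
ft_force: [0.5, -0.1, 0.0]
width: 0.074
time: 20.8
ee_pos: [0.5397, -0.0047, 0.0308]
eef_rot: [0.761, 0.649, 0.001, -0.001]
ft_force: [-5.5, 0.5, 7.6]
width: 0.0517
time: 21.3
ee_pos: [0.5418, -0.005, 0.1347]
eef_rot: [0.761, 0.649, 0.004, 0.0]
ft_force: [1.7, -0.9, -5.2]
width: 0.0519
```

```bash

for i in 1 2 3; do python3 -m inch '{"translation":[[0.02,0.3,0],[0.04,0.6,0],[0.04,0.8,0],[0.04,0.8,0],[0.04,0.8,0]],"rot":[[0,0,0.02],[0,0,0.04],[0,0,0.05],[0,0,0.05],[0,0,0.05]],"jaw":[44,44,44,44,44]}' 60; done
python3 - <<'E'
from h import *
p=pose(); print(p[0],p[1].as_matrix()[:,1:]); m=p[1].as_matrix()[:,1]; print(np.degrees(np.arctan2(m[1],m[0])))
E
```

```text
time: 21.8
ee_pos: [0.5452, 0.0748, 0.134]
eef_rot: [0.743, 0.669, 0.003, 0.0]
ft_force: [0.2, -0.1, -5.9]
width: 0.0517
time: 22.3
ee_pos: [0.5491, 0.1552, 0.1337]
eef_rot: [0.725, 0.689, 0.003, 0.0]
ft_force: [-0.2, -0.6, -6.7]
width: 0.0516
time: 22.8
ee_pos: [0.553, 0.2345, 0.1335]
eef_rot: [0.707, 0.707, 0.002, 0.001]
ft_force: [1.2, -1.2, -6.6]
width: 0.0519
[0.55304702 0.23451373 0.13350304] [[ 9.99992484e-01  3.84691785e-03]
 [ 4.76152614e-04  1.90803907e-03]
 [ 3.84783292e-03 -9.99990780e-01]]
0.027281738183028207
```

```bash

python3 -m inch '{"translation":[[0.01,0.3,0],[0.01,0.6,0],[0.01,0.64,-0.2],[0.01,0.64,-0.5],[0.01,0.64,-0.7],[0.01,0.64,-0.82],[0.01,0.64,-0.82],[0.01,0.64,-0.82]],"rot":[[0,0,0.01],[0,0,0.01],[0,0,0.01],[0,0,0.01],[0,0,0.01],[0,0,0.01],[0,0,0.01],[0,0,0.01]],"jaw":[44,44,44,44,44,44,44,44]}' 60
python3 - <<'E'
from h import *
print(pose()[0]); im=eyes.camera('wrist'); cv2.imwrite('pics/w6.png',im[60:420])
E
```

```text
time: 23.6
ee_pos: [0.5548, 0.298, 0.0524]
eef_rot: [0.704, 0.711, 0.002, 0.001]
ft_force: [-0.6, -0.4, -5.8]
width: 0.0518
[0.55482982 0.29797036 0.05242421]
```

View pics/w6.png

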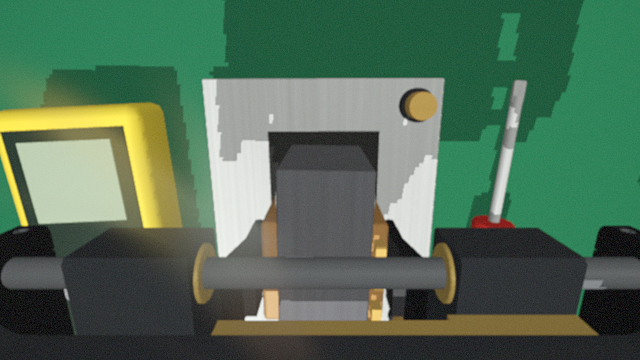

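The transformer hangs square over the pad, with equal black margins left and right (cols 270–378 against core 277–375). I lower it.

```bash

python3 -m inch '{"translation":[[0,0,-0.04],[0,0,-0.08],[0,0,-0.11],[0,0,-0.13],[0,0,-0.135],[0,0,-0.135]],"rot":[[0,0,0],[0,0,0],[0,0,0],[0,0,0],[0,0,0],[0,0,0]],"jaw":[44,44,44,44,44,44]}' 60
```

```text
time: 24.25
ee_pos: [0.555, 0.2983, 0.0393]
eef_rot: [0.703, 0.711, 0.003, 0.001]
ft_force: [-0.7, -0.8, -6.0]
width: 0.0517
```

```bash

python3 -m inch '{"translation":[[-0.01,0,-0.01],[-0.01,0,-0.015],[-0.01,0,-0.015]],"rot":[[0,0,0],[0,0,0],[0,0,0]],"jaw":[44,44,44]}' 60
python3 -m inch '{"translation":[[0,0,0],[0,0,0],[0,0,0],[0,0,0],[0,0,0]],"rot":[[0,0,0],[0,0,0],[0,0,0],[0,0,0],[0,0,0]],"jaw":[56,64,72,72,72]}' 60
python3 -m inch '{"translation":[[0,0,0.2],[0,0,0.5],[0,0,0.9],[0,0,1],[0,0,1]],"rot":[[0,0,0],[0,0,0],[0,0,0],[0,0,0],[0,0,0]],"jaw":[72,72,72,72,72]}' 40
python3 -m inch '{"translation":[[0,0,0.4],[0,-0.2,0.8],[-0.1,-0.6,0.8],[-0.1,-0.9,0.8],[-0.1,-1,0.8]],"rot":[[0,0,0],[0,0,0],[0,0,0],[0,0,0],[0,0,0]],"jaw":[80,80,80,80,80]}' 40
python3 -m inch '{"translation":[[0,-0.5,0],[-0.1,-1,0],[-0.1,-1,0],[-0.1,-1,0]],"rot":[[0,0,0],[0,0,0],[0,0,0],[0,0,0]],"jaw":[80,80,80,80]}' 40
python3 - <<'E'
from h import *
im=eyes.camera('top');cv2.imwrite('pics/t3.png',cv2.resize(im[150:300,165:515],None,fx=2.2,fy=2.2))
E
```

```text
time: 24.55
ee_pos: [0.5547, 0.2984, 0.0389]
eef_rot: [0.704, 0.711, 0.004, 0.001]
ft_force: [-1.2, -1.5, 5.1]
width: 0.0515
time: 25.05
ee_pos: [0.5547, 0.2984, 0.0388]
eef_rot: [0.704, 0.711, 0.004, 0.001]
ft_force: [0.8, -0.3, -0.9]
width: 0.0712
time: 25.55
ee_pos: [0.5556, 0.299, 0.1406]
eef_rot: [0.704, 0.711, 0.005, 0.001]
ft_force: [-0.5, -0.8, 0.1]
width: 0.0721
time: 26.05
ee_pos: [0.5453, 0.1952, 0.2195]
eef_rot: [0.705, 0.709, 0.004, 0.001]
ft_force: [0.5, -0.2, 0.4]
width: 0.0799
time: 26.45
ee_pos: [0.5349, 0.0943, 0.2187]
eef_rot: [0.706, 0.709, 0.004, 0.001]
ft_force: [0.2, 0.2, -0.7]
width: 0.08
```

View pics/t3.png

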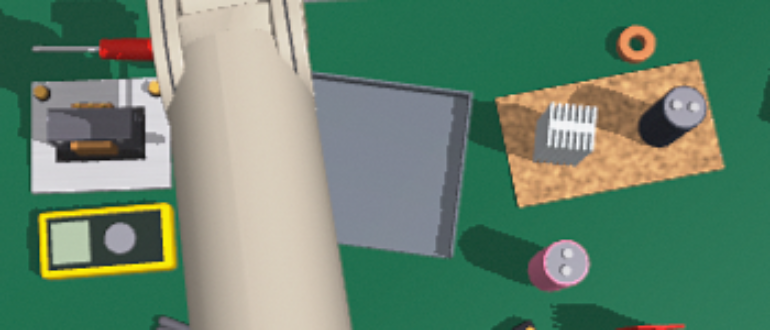

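The transformer sits square on the pad (its leftward offset in the picture is parallax of its top). Next I turn back and fetch the heat sink, released at TCP (0.5315, −0.225, 0.0864).

```bash

for i in 1 2; do python3 -m inch '{"translation":[[0,-0.2,0.02],[0,-0.4,0.02],[0,-0.6,0.02],[0,-0.8,0.02],[0,-0.8,0.02],[0,-0.8,0.02],[0,-0.8,0.02]],"rot":[[0,0,0.14],[0,0,0.28],[0,0,0.42],[0,0,0.56],[0,0,0.67],[0,0,0.67],[0,0,0.67]],"jaw":[80,80,80,80,80,80,80]}' 40; done
for i in 1 2; do python3 -m inch '{"translation":[[0,-0.4,0],[0,-0.8,0],[0,-0.8,0],[0,-0.8,0]],"rot":[[0,0,0],[0,0,0],[0,0,0],[0,0,0]],"jaw":[80,80,80,80]}' 40; done
```

```text
time: 27.2
ee_pos: [0.5351, 0.0179, 0.2202]
eef_rot: [0.418, 0.908, 0.004, -0.001]
ft_force: [-0.1, 0.3, 0.5]
width: 0.0798
time: 27.9
ee_pos: [0.5353, -0.0607, 0.2219]
eef_rot: [0.083, 0.997, 0.003, -0.002]
ft_force: [-0.2, 0.1, -0.2]
width: 0.0804
time: 28.3
ee_pos: [0.5354, -0.1407, 0.2218]
eef_rot: [0.085, 0.996, 0.003, -0.003]
ft_force: [0.5, 1.0, -0.3]
width: 0.0802
time: 28.7
ee_pos: [0.5358, -0.2198, 0.2215]
eef_rot: [0.085, 0.996, 0.003, -0.003]
ft_force: [0.3, 0.3, -0.5]
width: 0.0797
```

```bash

python3 -m inch '{"translation":[[-0.04,-0.05,0],[-0.04,-0.05,-0.3],[-0.04,-0.05,-0.7],[-0.04,-0.05,-0.9],[-0.04,-0.05,-0.9]],"rot":[[0,0,0],[0,0,0.01],[0,0,0.01],[0,0,0.01],[0,0,0.01]],"jaw":[80,80,80,80,80]}' 40
python3 -m inch '{"translation":[[0,0,-0.2],[0,0,-0.44],[0,0,-0.45],[0,0,-0.45]],"rot":[[0,0,0],[0,0,0],[0,0,0],[0,0,0]],"jaw":[80,80,80,80]}' 40
python3 -m inch '{"translation":[[0,0,0],[0,0,0],[0,0,0],[0,0,0],[0,0,0],[0,0,0],[0,0,0],[0,0,0]],"rot":[[0,0,0],[0,0,0],[0,0,0],[0,0,0],[0,0,0],[0,0,0],[0,0,0],[0,0,0]],"jaw":[40,40,40,40,40,40,40,40]}' 40
```

```text
time: 29.2
ee_pos: [0.5305, -0.2224, 0.1288]
eef_rot: [0.079, 0.997, 0.004, -0.005]
ft_force: [-0.8, 0.2, 0.8]
width: 0.0799
time: 29.6
ee_pos: [0.5311, -0.222, 0.0851]
eef_rot: [0.079, 0.997, 0.004, -0.005]
ft_force: [0.5, -0.4, 0.0]
width: 0.0801
time: 30.4
ee_pos: [0.5312, -0.2224, 0.0853]
eef_rot: [0.079, 0.997, 0.004, -0.005]
ft_force: [-0.8, -2.1, 4.3]
width: 0.0476
```

```bash

python3 -m inch '{"translation":[[0,0,0.3],[0,0,0.7],[0,0,1],[0,0,1]],"rot":[[0,0,0],[0,0,0],[0,0,0],[0,0,0]],"jaw":[40,40,40,40]}' 40
for i in 1 2 3; do python3 -m inch '{"translation":[[-0.08,0.4,0.05],[-0.17,0.8,0.1],[-0.17,0.9,0.1],[-0.17,0.9,0.1]],"rot":[[0,0,0],[0,0,0],[0,0,0],[0,0,0]],"jaw":[40,40,40,40]}' 40; done
```

```text
time: 30.8
ee_pos: [0.5327, -0.2229, 0.1887]
eef_rot: [0.079, 0.997, 0.004, -0.002]
ft_force: [0.5, -0.1, -3.3]
width: 0.0478
time: 31.2
ee_pos: [0.5153, -0.13, 0.1974]
eef_rot: [0.077, 0.997, 0.004, -0.003]
ft_force: [0.5, -0.6, -3.9]
width: 0.0484
time: 31.6
ee_pos: [0.4981, -0.0391, 0.2067]
eef_rot: [0.076, 0.997, 0.005, -0.004]
ft_force: [-0.3, 0.2, -3.8]
width: 0.048
time: 32.0
ee_pos: [0.4813, 0.0507, 0.2162]
eef_rot: [0.075, 0.997, 0.004, -0.004]
ft_force: [0.7, -0.8, -3.3]
width: 0.0482
```

```bash

python3 -m inch '{"translation":[[-0.02,0.045,0],[-0.02,0.045,-0.3],[-0.02,0.045,-0.7],[-0.02,0.045,-1],[-0.02,0.045,-1],[-0.02,0.045,-1]],"rot":[[0,0,0],[0,0,0],[0,0,0],[0,0,0],[0,0,0],[0,0,0]],"jaw":[40,40,40,40,40,40]}' 40
python3 -m inch '{"translation":[[0,0,-0.1],[0,0,-0.2],[0,0,-0.27],[0,0,-0.3],[0,0,-0.3]],"rot":[[0,0,0],[0,0,0],[0,0,0],[0,0,0],[0,0,0]],"jaw":[40,40,40,40,40]}' 40
```

```text
time: 32.6
ee_pos: [0.4797, 0.0536, 0.1167]
eef_rot: [0.076, 0.997, 0.004, -0.004]
ft_force: [1.3, 0.1, -1.5]
width: 0.0481
time: 33.1
ee_pos: [0.4794, 0.0536, 0.0863]
eef_rot: [0.076, 0.997, 0.003, -0.004]
ft_force: [0.1, -0.2, -3.0]
width: 0.0482
```

Now I lower the last millimetre, shift y by +1.5 mm, release, and go for the capacitor, which was released at (0.551, −0.344, 0.0816).

```bash

python3 -m inch '{"translation":[[0,0.015,0],[0,0.015,-0.01],[0,0.015,-0.02],[0,0.015,-0.02]],"rot":[[0,0,0],[0,0,0],[0,0,0],[0,0,0]],"jaw":[40,40,40,40]}' 40
python3 -m inch '{"translation":[[0,0,0],[0,0,0],[0,0,0],[0,0,0],[0,0,0]],"rot":[[0,0,0],[0,0,0],[0,0,0],[0,0,0],[0,0,0]],"jaw":[55,72,80,80,80]}' 40
python3 -m inch '{"translation":[[0,0,0.3],[0,0,0.7],[0,0,1],[0,0,1],[0,0,1]],"rot":[[0,0,0],[0,0,0],[0,0,0],[0,0,0],[0,0,0]],"jaw":[80,80,80,80,80]}' 40
for i in 1 2 3 4; do python3 -m inch '{"translation":[[0.1,-0.5,0.1],[0.18,-0.97,0.1],[0.18,-0.97,0.1],[0.18,-0.97,0.1]],"rot":[[0,0,0],[0,0,0],[0,0,0],[0,0,0]],"jaw":[80,80,80,80]}' 40; done
```

```text
time: 33.5
ee_pos: [0.4802, 0.0552, 0.0852]
eef_rot: [0.076, 0.997, 0.004, -0.004]
ft_force: [-1.2, 0.1, 6.1]
width: 0.0482
time: 34.0
ee_pos: [0.4802, 0.0553, 0.0852]
eef_rot: [0.076, 0.997, 0.004, -0.004]
ft_force: [-0.0, 0.8, -0.1]
width: 0.0769
time: 34.5
ee_pos: [0.4804, 0.0555, 0.1854]
eef_rot: [0.076, 0.997, 0.004, -0.003]
ft_force: [-1.3, 0.5, -0.4]
width: 0.0799
time: 34.9
ee_pos: [0.4978, -0.0427, 0.1942]
eef_rot: [0.078, 0.997, 0.004, -0.004]
ft_force: [0.2, 1.1, -0.3]
width: 0.0799
time: 35.3
ee_pos: [0.5153, -0.1397, 0.2031]
eef_rot: [0.078, 0.997, 0.004, -0.005]
ft_force: [1.0, 1.3, 0.5]
width: 0.0801
time: 35.7
ee_pos: [0.5332, -0.2359, 0.212]
eef_rot: [0.078, 0.997, 0.004, -0.006]
ft_force: [-0.4, 0.6, -0.1]
width: 0.0804
time: 36.1
ee_pos: [0.5515, -0.3316, 0.221]
eef_rot: [0.078, 0.997, 0.004, -0.007]
ft_force: [0.3, 1.1, 0.9]
width: 0.0799
```

```bash

python3 -m inch '{"translation":[[0,-0.125,0],[0,-0.125,-0.3],[0,-0.125,-0.7],[0,-0.125,-0.9],[0,-0.125,-0.9]],"rot":[[-0.009,-0.013,0],[-0.009,-0.013,0],[-0.009,-0.013,0],[-0.009,-0.013,0],[-0.009,-0.013,0]],"jaw":[80,80,80,80,80]}' 40
python3 -m inch '{"translation":[[0,0,-0.2],[0,0,-0.44],[0,0,-0.48],[0,0,-0.48]],"rot":[[0,0,0],[0,0,0],[0,0,0],[0,0,0]],"jaw":[80,80,80,80]}' 40
python3 -m inch '{"translation":[[0,0,0],[0,0,0],[0,0,0],[0,0,0],[0,0,0],[0,0,0],[0,0,0],[0,0,0]],"rot":[[0,0,0],[0,0,0],[0,0,0],[0,0,0],[0,0,0],[0,0,0],[0,0,0],[0,0,0]],"jaw":[40,40,40,40,40,40,40,40]}' 40
python3 -m inch '{"translation":[[0,0,0.3],[0,0,0.7],[0,0,1],[0,0,1]],"rot":[[0,0,0],[0,0,0],[0,0,0],[0,0,0]],"jaw":[40,40,40,40]}' 40
```

```text
time: 36.6
ee_pos: [0.5511, -0.3409, 0.128]
eef_rot: [0.077, 0.997, 0.002, -0.001]
ft_force: [-0.2, 0.2, 0.2]
width: 0.0799
time: 37.0
ee_pos: [0.5517, -0.3404, 0.081]
eef_rot: [0.076, 0.997, 0.002, -0.001]
ft_force: [-0.4, 0.0, 0.0]
width: 0.0801
time: 37.8
ee_pos: [0.5517, -0.3407, 0.0813]
eef_rot: [0.076, 0.997, 0.001, -0.001]
ft_force: [-0.3, -1.7, 3.1]
width: 0.0477
time: 38.2
ee_pos: [0.553, -0.3417, 0.1851]
eef_rot: [0.076, 0.997, 0.001, 0.002]
ft_force: [1.1, -0.2, -2.4]
width: 0.0472
```

```bash

for i in 1 2 3; do python3 -m inch '{"translation":[[-0.1,0.4,0.05],[-0.2,0.7,0.1],[-0.22,0.78,0.1],[-0.22,0.78,0.1]],"rot":[[0,0,0],[0,0,0],[0,0,0],[0,0,0]],"jaw":[40,40,40,40]}' 40; done
python3 -m inch '{"translation":[[-0.1,0.4,0],[-0.2,0.7,0],[-0.2,0.71,0],[-0.2,0.71,0]],"rot":[[0,0,0],[0,0,0],[0,0,0],[0,0,0]],"jaw":[40,40,40,40]}' 40
```

```text
time: 38.6
ee_pos: [0.5309, -0.2615, 0.194]
eef_rot: [0.075, 0.997, 0.001, 0.001]
ft_force: [-0.2, 0.0, -2.0]
width: 0.0476
time: 39.0
ee_pos: [0.509, -0.1829, 0.2036]
eef_rot: [0.074, 0.997, 0.002, 0.001]
ft_force: [-0.4, -0.6, -1.5]
width: 0.0474
time: 39.4
ee_pos: [0.4871, -0.1052, 0.2135]
eef_rot: [0.074, 0.997, 0.002, 0.001]
ft_force: [-0.3, -0.4, -1.9]
width: 0.0476
time: 39.8
ee_pos: [0.4675, -0.0356, 0.2134]
eef_rot: [0.074, 0.997, 0.001, 0.001]
ft_force: [0.4, -0.4, -2.2]
width: 0.0476
```

```bash

python3 -m inch '{"translation":[[0,0,-0.3],[0,0,-0.7],[0,0,-1],[0,0,-1],[0,0,-1]],"rot":[[0,0,0],[0,0,0],[0,0,0],[0,0,0],[0,0,0]],"jaw":[40,40,40,40,40]}' 40
python3 -m inch '{"translation":[[0,0,-0.1],[0,0,-0.2],[0,0,-0.27],[0,0,-0.3],[0,0,-0.3]],"rot":[[0,0,0],[0,0,0],[0,0,0],[0,0,0],[0,0,0]],"jaw":[40,40,40,40,40]}' 40
```

```text
time: 40.3
ee_pos: [0.468, -0.0376, 0.114]
eef_rot: [0.076, 0.997, 0.0, 0.001]
ft_force: [-0.1, 0.3, -1.8]
width: 0.0478
time: 40.8
ee_pos: [0.4678, -0.0376, 0.0836]
eef_rot: [0.076, 0.997, 0.0, 0.0]
ft_force: [-0.0, -0.0, -1.9]
width: 0.0475
```

```bash

python3 -m inch '{"translation":[[-0.01,0.02,0],[-0.01,0.02,-0.01],[-0.01,0.02,-0.025],[-0.01,0.02,-0.03],[-0.01,0.02,-0.03]],"rot":[[0,0,0],[0,0,0],[0,0,0],[0,0,0],[0,0,0]],"jaw":[40,40,40,40,40]}' 40
python3 -m inch '{"translation":[[0,0,0],[0,0,0],[0,0,0],[0,0,0],[0,0,0]],"rot":[[0,0,0],[0,0,0],[0,0,0],[0,0,0],[0,0,0]],"jaw":[55,72,72,72,72]}' 40
for i in 1 2; do python3 -m inch '{"translation":[[0,0,0.3],[0,0,0.7],[0,0,1],[0,0,1],[0,0,1]],"rot":[[0,0,0],[0,0,0],[0,0,0],[0,0,0],[0,0,0]],"jaw":[72,72,72,72,72]}' 40;done
for i in 1 2 3; do python3 -m inch '{"translation":[[0,-0.5,0],[0,-1,0],[0,-1,0],[0,-1,0]],"rot":[[0,0,0],[0,0,0],[0,0,0],[0,0,0]],"jaw":[72,72,72,72]}' 40; done
python3 - <<'E'
from h import *
im=eyes.camera('top'); cv2.imwrite('pics/t4full.png',im); cv2.imwrite('pics/scene4.png',eyes.camera('scene'))
old=cv2.imread('pics/top0.png')
a=cv2.resize(old[165:275,175:390],None,fx=3.6,fy=2.7,interpolation=2); b=cv2.resize(im[165:275,175:390],None,fx=3.6,fy=2.7,interpolation=2)
cv2.imwrite('pics/t4.png',np.vstack([a,b]))
E
```

```text
time: 41.3
ee_pos: [0.4674, -0.0356, 0.0812]
eef_rot: [0.076, 0.997, 0.001, 0.001]
ft_force: [-1.4, 0.7, 5.8]
width: 0.0474
time: 41.8
ee_pos: [0.4673, -0.0356, 0.0812]
eef_rot: [0.076, 0.997, 0.001, 0.001]
ft_force: [-0.2, 0.1, 0.3]
width: 0.071
time: 42.3
ee_pos: [0.4676, -0.0353, 0.1814]
eef_rot: [0.076, 0.997, 0.001, 0.001]
ft_force: [-0.4, -1.0, 0.4]
width: 0.0721
time: 42.8
ee_pos: [0.4674, -0.0352, 0.2804]
eef_rot: [0.076, 0.997, 0.001, 0.001]
ft_force: [0.2, 0.9, 0.8]
width: 0.0725
time: 43.2
ee_pos: [0.4664, -0.1361, 0.2788]
eef_rot: [0.077, 0.997, 0.001, -0.0]
ft_force: [0.0, 0.6, -0.2]
width: 0.0719
time: 43.6
ee_pos: [0.4661, -0.2358, 0.2774]
eef_rot: [0.078, 0.997, 0.0, -0.002]
ft_force: [-0.3, 0.5, 0.1]
width: 0.0719
time: 44.0
ee_pos: [0.4657, -0.3357, 0.276]
eef_rot: [0.078, 0.997, 0.0, -0.003]
ft_force: [-0.0, -0.2, 0.1]
width: 0.072
```

View pics/t4.png

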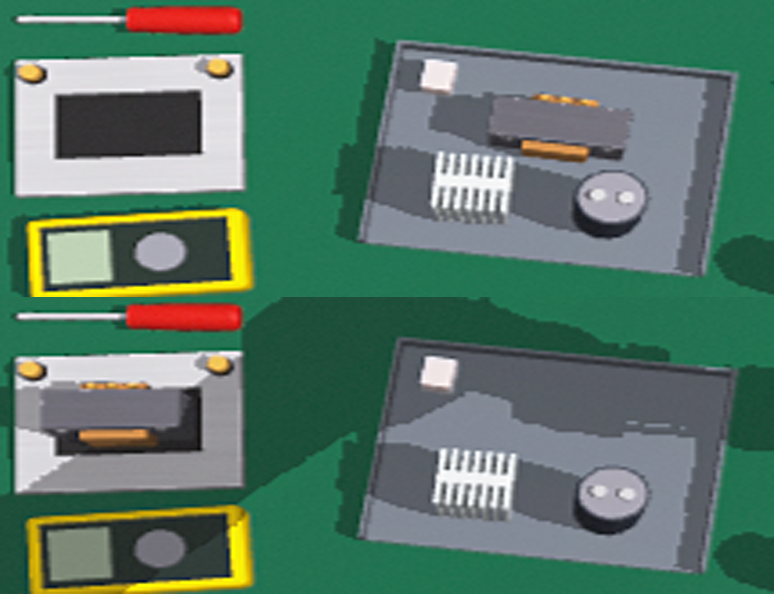

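After (lower half): heat sink and can are within 3 enlarged px (about 2 mm) of their starts (upper half); relay, meter and driver have not moved. The transformer's top centre is at crop (112,408), about full image (206.1,206.1). I check it against the pad.

```bash
python3 - <<'E'
from h import *
im=cv2.imread('pics/t4full.png'); h=cv2.cvtColor(im,cv2.COLOR_BGR2HSV)
print(onto('top',[[206.1,206.1]],.072)*1000,'pad 553.8 298.6')
d=cv2.absdiff(cv2.imread('pics/top0.png'),im)[155:182,440:470]; print('choke diff',d.max())
cv2.imwrite('pics/w9.png',cv2.resize(cv2.imread('pics/scene4.png')[170:300,270:520],None,fx=3.2,fy=3.2,interpolation=2))
E
```

```text
[[553.44084026 296.27865662  72.        ]] pad 553.8 298.6
choke diff 11
```

View pics/w9.png

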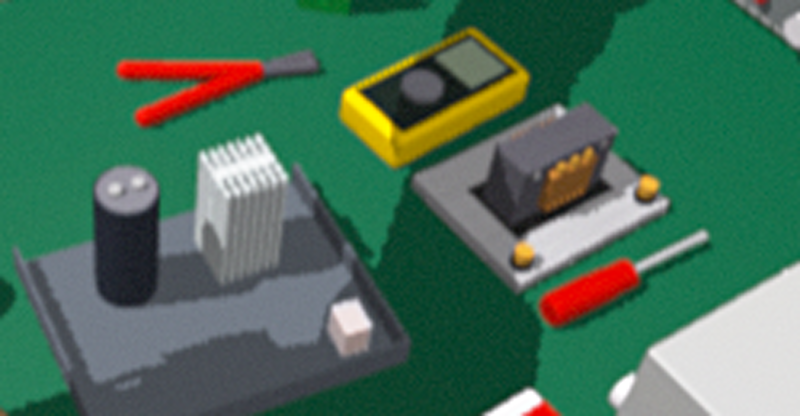

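All three stand upright: the can at (127,235), the heat sink at (240,210) and the transformer on the pad at (555,165). The transformer is about 2 mm off the pad centre, so I hand the job in.

```bash
python3 -c "
from bench import r
print(r.close_job())"
```

```text
the job is handed in; nothing more can be done
None
```

The job is done and handed in at about 44 s. I stood the capacitor and heat sink on the cork mat, set the transformer on the pad, and put both tall parts back in the bay.

Last checks:
- **Transformer:** about 2 mm from the pad centre and square to it by eye.
- **Capacitor and heat sink:** within about 2 mm of their starting places in the before-and-after top views. Both stand upright, with the fins pointing as before.
- **Bystanders:** relay, meter, choke and screwdriver show no movement.
- **Robot:** clear of everything, and no check failed or disagreed.

The job's own verdict is not reported, so these results are from my images only.

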